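# Spindle the finishing drum onto its stand

## Robot

A 6-joint arm with a two-finger parallel gripper is mounted at the origin on the work surface. World frame = base frame: x ahead of the robot, y to its left, z up, the work surface at z = 0. Lengths are in m, angles in rad, forces in N, time in s.
With the tool pointing down it reaches from about 0.35 to 0.975 m from the base axis. Payload 7.1 kg.
Tool frame: the origin (TCP) lies midway between the tips of the shut fingers; the grasp point (between the pads) lies 19 mm behind it (manip.grip_depth is the distance from the TCP to the grasp point, in m); z points along the fingers, x is the direction in which the jaws open and shut, and the axes are right-handed (so a half turn about z gives the same grasp; the last joint's range is limited). The gripper opens to 88 mm and grips with 3 to 60 N. Pads are 20 mm wide; open, the fingers measure 115 mm over their backs; the gripper's body (75 mm by 178 mm) begins 61 mm behind the grasp point.
Start: joints at [-1.125, 0.423, 1.63, -0, 1.089, -0.019], TCP at [0.28, -0.559, 0.223] pointing down, gripper open.
Joint ranges: [-3, 3], [-0.9, 2.11], [0.09, 2.58], [-1.31, 4.45], [0.11, 2.69], [-2.54, 2.54]. Speed limits (rad/s): [2.39, 2.39, 3.01, 3.14, 3.14, 3.14].

## Interface

Orientations are given as a unit quaternion [x, y, z, w].
In Python, from workcell import manip gives the robot as it stands.
- The arm moves only by the tool servo_tool, never from a script. Its argument "plan" is a list of rows, each a list of 3 entries, a list of its own where there are three numbers: the opening, from -1 (shut) to 1 (fully open), so that 0 is half open, then the shift along the tool's x, y, z each as a share of 1 m, from -1 to 1, then the turn about the tool's z as a share of 360 degrees, from -1 to 1. A call has 1 to 20 rows; each row is the pose to reach, as a shift and turn from the pose commanded when the call began, along the tool's axes at that moment, turning the shorter way round; what a row does not reach only later rows make up. A row lasts 1/10 s, in which the tool goes at most 50 mm and 8.59 degrees, less where a joint would pass 70% of its speed; a pose out of reach is approached as far as the arm can. A call with a number of a shift or a turn outside -1 to 1 is refused whole. A call with a gripper value outside its range is refused whole. The fingers move at their own pace and stop on an object; "newtons" is the grip in N (left out, the last holds). Time passes only in rows, so rows that repeat a pose let the fingers close. It gives the time, the measured TCP pose, the force and the opening at its end, in the units of the state.
- manip.observe(): the state, without advancing time (a new reading comes with each control period).
- manip.snapshot(name): name is "scene" or "top"; returns a dict with "color" (400x640x3 uint8, red, green, blue), "z_map" (400x640 float32, m along the optical axis (not along the pixel's ray), 0 where there is no reading), "fx", "fy", "cx", "cy" (pixels), "origin" and "attitude" of the camera in the world. Camera axes: x right, y up, looking along -z (the intrinsics and any distortion apply to the point x, -y, -z); pixel columns grow to the right and rows downward; lengths in m; the calibration is good to about 2 mm. A picture is of the moment at which its call begins.
- manip.sign_off(): hands the job in, once; it reports no verdict.
The state is a dict: "time_s": time; "joints": joint angles; "qvel": joint speeds; "joint_efforts": joint torques, N m; "tool_pos": TCP position; "eef_rot": TCP orientation; "ft_force": force on the tool from outside, world axes, zero at the start; "ft_torque": the same for the moment, N m; "grip_width": finger opening in m.
Only numpy, scipy, OpenCV 4.12 (cv2) and the standard library are available. Lean on these libraries where they do the work, as an engineer would, in place of code of your own. Each camera call takes 0.05 s, during which the arm holds its last target. There are 200 camera calls.

## Task

Take the spindle from its rest by its wooden grip, thread it through the bore of the wooden finishing drum lying in the cradle, lift the drum out on the spindle and lay the spindle down in the two notches of the tall drum stand, so that the drum hangs between the uprights; let go and move clear. The bore is off-centre, so feel your way in gently and do not force the spindle against the drum; touch the drum only with the spindle, and leave the other things on the bench alone.

Things in the scene. Friction and masses are not known exactly. Their poses are not given: they have to be found in the camera images.
- rod_grip (a point): Spindle (loose, about 100 g), given at the centre of its dark wooden grip, a bar 60 long (x) x 20 wide (y) x 24 high (z) mm. A steel shaft, 10 mm in diameter, runs along its own +x from the grip's end face, 30 mm from this centre. At the start it lies level in the rest's notches, the grip overhanging the rest's -x end, 102 mm from the rest's middle, its underside 38 mm above the table.
- rod_tip (a point): The spindle's tip, on the shaft's axis, 180 mm along +x from the grip's centre; same axes as rod_grip. The last 6 mm are a cone that narrows from 10 mm to a flat end 5.6 mm in diameter.
- rod: The spindle again, the same frame as rod_grip. Centre of mass about 70 mm along +x.
- drum_mid (a point): Finishing drum (loose, about 0.2 to 0.37 kg): plain pale wooden cylinder, 56 mm in diameter, 50 mm long, lying on its side in the cradle. This point is its centre, on its outer axis (its own x). A dark bush in it carries a steel-lined through bore 13 mm in diameter, parallel to x but 6 mm off the drum's axis, in a direction that differs every time and is NOT measured.
- drum: The drum again, the same frame as drum_mid (its origin is also the centre). A tip aimed at the drum's centre catches on the bush's rim and stops at the face. The tip drops in only when within about 3.7 mm of the bore's centre; its cone then bears on the rim, which pushes it sideways towards the bore's centre. The bush is stiff to turn in the drum.
- cradle: Fixed dark wooden cradle; origin under its centre, z up. A channel along x, 58 mm wide inside, floor 20 mm and walls (44 long, 10 thick) up to 46 mm above the table, open at -x, where the spindle goes in; at +x two steel posts 68 mm high, 30 mm apart, stop the drum and let the shaft between. At the start the drum is centred over the origin, its axis along x, 48 mm above the table, 0.5 mm off the posts.
- stand_a (a point): Drum stand (fixed): two pale uprights 8 mm thick, 100 mm apart along its own x, z up, on a dark base 116 x 60 x 10 mm; each has a V notch about 40 mm wide at the mouth, which is 17 mm above this point. This point is where the axis of a 10 mm shaft lies when it rests in the -x upright's notch, 72 mm above the table. The drum has 92 mm of room between the uprights.
- stand_b (a point): The same point in the stand's other (+x) upright, 100 mm from stand_a.
- stand: The drum stand's base: origin at the centre of its underside, midway between the uprights.
- rest: Fixed low spindle rest, origin at the centre of its underside, like the drum stand but lower: the shaft's axis lies 50 mm above the table in its notches, which are at x = -50 and +50 mm.
- bottle: Bystander: white plastic bottle, 56 mm in diameter, 130 mm high; origin under its centre.
- jar: Bystander: jar with steel lid, 64 mm in diameter, 70 mm high; origin under its centre.
- hammer: Bystander: hammer lying flat along its own x.
- last: Bystander: pale wooden shoe last about 190 mm long, 102 mm high; origin under it.
- tin: Bystander: flat brass tin, 52 mm in diameter, 20 mm high.
- awl: Bystander: awl, 150 mm long, lying along its own x.
- block: Bystander: wooden sanding block 90 x 60 x 30 mm.
Not all that is in view belongs to the job. Of the things that look like the rod, the middle-sized one is meant. Leave any blue look-alike of the cradle alone.

How it is judged:
By the outcome, as a careful person would: the job done as asked, in the order asked, and still so for the second after the job is handed in, with the robot touching nothing.
It also fails if it takes over 72 s, if anything falls off the work surface, if the arm or the gripper's body presses on something with over 40 N, if the wrist force passes 120 N, or if a joint passes its speed limit or range.

## Working session

There is one attempt and no reset: what is moved stays moved. The work goes in short steps, Python scripts to look and compute and a tool call to move; the robot and the scene stay as the last step left them, time stands still between calls to the robot, and variables do not carry over. Pictures are saved under pics/ and viewed, about 8 in all and at most 12, crops included, and the job is handed in when it is done.

Besides the shell and the picture viewer there is one more tool, called after "Request:" by a JSON object that holds its "op" and its "data", one argument or row to a line. servo_tool: Moves the arm, as the interface text tells. Its arguments: {"type":"object","properties":{"plan":{"type":"array","items":{"type":"array"}},"newtons":{"type":"number"}},"required":["plan"]}

```bash
mkdir -p pics
cat > h.py <<'E'
import numpy as np, cv2
from scipy.spatial.transform import Rotation as R
from workcell import manip
def snap(n):
    s=manip.snapshot(n); np.savez('last_'+n+'.npz',**s); return s
def rot(a):
    a=np.array(a,float)
    return a if a.shape==(3,3) else R.from_quat(a).as_matrix()
def pts(s):
    z=s['z_map']; v,u=np.mgrid[:400,:640]
    x=(u-s['cx'])/s['fx']*z; y=(v-s['cy'])/s['fy']*z
    P=np.stack([x,-y,-z],-1)@rot(s['attitude']).T+np.array(s['origin'])
    P[z==0]=np.nan
    return P
E
python3 - <<'E'
from h import *
print(manip.observe(), manip.grip_depth)
for n in('scene','top'):
    s=snap(n); print(n,{k:v for k,v in s.items() if k not in('color','z_map')}); cv2.imwrite(f'pics/{n}0.png',s['color'][...,::-1])
E
```

```text
{'time_s': 0.0, 'joints': array([-1.12501913e+00,  4.23829557e-01,  1.63065531e+00, -3.98120552e-05,
        1.08861371e+00, -1.89892695e-02]), 'qvel': array([ 0.0005851 , -0.00113842,  0.0007828 ,  0.00057954, -0.00195712,
        0.0003016 ]), 'joint_efforts': array([ 3.38383717e-03, -5.44617105e+01, -2.73667002e+01,  6.45521586e-02,
        2.27193406e-02, -1.04018443e-04]), 'tool_pos': array([ 0.27991923, -0.55820507,  0.22192238]), 'eef_rot': array([ 8.50949398e-01, -5.25247137e-01, -6.42644758e-04, -3.92767497e-04]), 'ft_force': array([-0.04999518, -0.19152393, -0.93277027]), 'ft_torque': array([-0.00842996, -0.05919937,  0.00025161]), 'grip_width': 0.08785310536721609} 0.0187
scene {'fx': 394.9592906983512, 'fy': 394.9592906983512, 'cx': 324.85501464593, 'cy': 203.9314034457577, 'origin': array([1.09244103, 0.83265233, 0.69611887]), 'attitude': array([0.13667151, 0.46660152, 0.8370255 , 0.25098254])}
top {'fx': 422.26046104271444, 'fy': 422.26046104271444, 'cx': 318.95345334446966, 'cy': 199.25993023563726, 'origin': array([ 0.48214532, -0.00588903,  1.1235478 ]), 'attitude': array([ 0.00432457, -0.0193256 , -0.70055491,  0.71332366])}
```

View pics/top0.png

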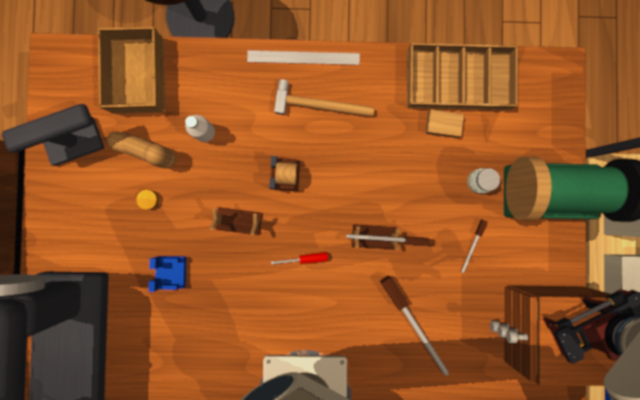

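View pics/scene0.png

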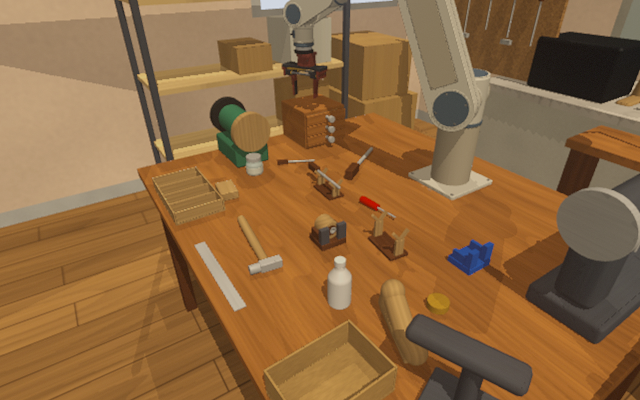

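The top view has the rest with the spindle at about (378,237), its grip at (420,241) and the shaft pointing left (+y). The cradle and drum are at (285,173) with the posts on the left, and the stand is at (238,221). The blue look-alike is at (168,272). In the scene view the cradle is at (328,230), the stand at (388,238) and the rest at (325,182).

```bash
cat > m.py <<'E'
from h import *
def line(Q):
    c=Q.mean(0); w,V=np.linalg.eigh(np.cov(Q[:,:2].T)); d=V[:,1]; d=d*np.sign(d[1]); return c,np.degrees(np.arctan2(d[1],d[0])),d
E
python3 - <<'E'
from m import *
s=dict(np.load('last_top.npz')); P=pts(s); C=s['color'].astype(int)
print('table',np.nanmedian(P[300:330,200:250],axis=(0,1)))
def reg(u0,u1,v0,v1,z0,z1,name):
    Q=P[v0:v1,u0:u1]; m=(Q[...,2]>z0)&(Q[...,2]<z1); q=Q[m]; vv,uu=np.nonzero(m)
    c,a,d=line(q); t=(q[:,:2]-c[:2])@d; n=(q[:,:2]-c[:2])@np.array([-d[1],d[0]])
    print(name,len(q),'c',c.round(4),'ang',a.round(2),'t',t.min().round(4),t.max().round(4),'n',n.min().round(4),n.max().round(4),'z',np.percentile(q[:,2],[5,50,95]).round(4))
    return q
reg(343,440,225,255,.045,.075,'spindle')
reg(408,440,230,252,.054,.07,'grip')
reg(345,440,220,255,.006,.016,'restbase')
reg(262,305,150,195,.06,.09,'drum+posts')
reg(276,305,150,195,.06,.09,'drum')
reg(262,278,150,195,.05,.09,'posts')
reg(205,285,200,245,.06,.12,'standtops')
reg(205,245,200,245,.06,.12,'standB'); reg(245,285,200,245,.06,.12,'standA')
reg(205,285,200,245,.006,.016,'standbase')
# enlarged view
I=s['color'][140:260,190:450,::-1]; cv2.imwrite('pics/crop1.png',cv2.resize(I,None,fx=3,fy=3,interpolation=cv2.INTER_CUBIC))
z=(P[140:260,190:450,2]*1000); z=np.nan_to_num(z).clip(0,125)*2
cv2.imwrite('pics/z1.png',np.vstack([cv2.resize(I,None,fx=3,fy=2.5),cv2.applyColorMap(cv2.resize(z.astype(np.uint8),None,fx=3,fy=2.5,interpolation=0),2)]))
E
```

```text
table [ 0.2128327   0.21309728 -0.00059416]
spindle 547 c [ 0.4209 -0.2112  0.0576] ang 87.05 t -0.0951 0.113 n -0.0265 0.0265 z [0.0508 0.0571 0.0648]
grip 169 c [ 0.4173 -0.2798  0.0615] ang 86.31 t -0.0266 0.0267 n -0.0099 0.0102 z [0.0584 0.0614 0.0646]
restbase 579 c [ 0.4236 -0.1752  0.0085] ang 84.74 t -0.1777 0.06 n -0.0308 0.0317 z [0.0062 0.0085 0.0114]
drum+posts 522 c [0.5823 0.0663 0.0702] ang 88.53 t -0.0329 0.0311 n -0.0412 0.0395 z [0.0623 0.0704 0.0767]
drum 379 c [0.5821 0.0575 0.0711] ang 16.05 t -0.0295 0.0299 n -0.0292 0.0286 z [0.0623 0.0721 0.0767]
posts 192 c [0.5828 0.0873 0.0678] ang 178.93 t -0.0412 0.0394 n -0.0101 0.01 z [0.0599 0.0678 0.0756]
standtops 172 c [0.4584 0.1844 0.077 ] ang 83.12 t -0.0558 0.0527 n -0.0262 0.0258 z [0.0643 0.078  0.0882]
standB 90 c [0.4641 0.2317 0.0768] ang 173.72 t -0.0249 0.0251 n -0.005 0.0041 z [0.0637 0.0775 0.0872]
standA 82 c [0.4522 0.1326 0.0773] ang 172.8 t -0.0262 0.0259 n -0.0044 0.0036 z [0.0649 0.0782 0.0885]
standbase 827 c [0.4593 0.185  0.0097] ang 85.71 t -0.061 0.0563 n -0.0331 0.0654 z [0.0067 0.0095 0.0129]
```

View pics/z1.png

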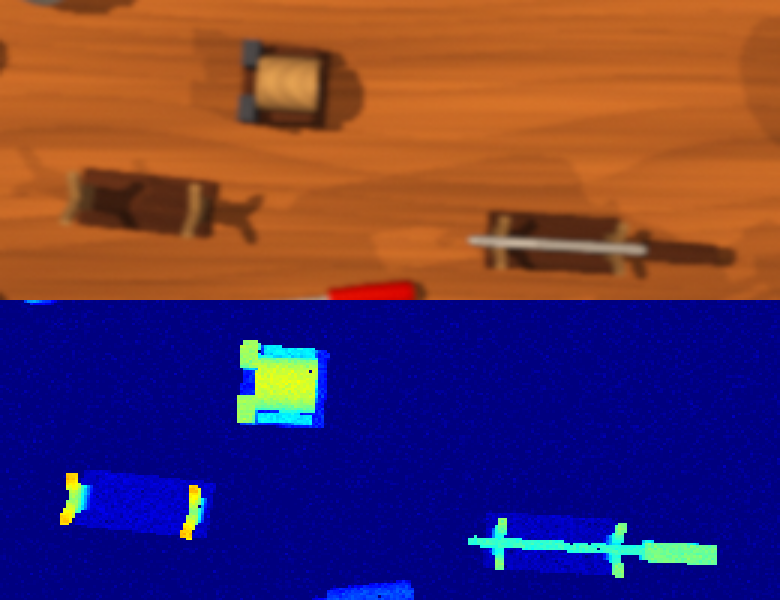

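The crop shows the shaft lying in the rest, its tip at the left. The drum lies with the posts on its +y side, and the stand notches open upward. Next I'll refine the axis angles and check whether the bush shows in the scene view.

Run:
```python
from m import *
s=dict(np.load('last_top.npz')); P=pts(s)
def sel(u0,u1,v0,v1,z0,z1):
    Q=P[v0:v1,u0:u1].reshape(-1,3); return Q[(Q[:,2]>z0)&(Q[:,2]<z1)]
q=sel(343,405,225,255,.049,.0585); 
m=abs((q[:,0]-.4215))<.012; print('shaft',m.sum(),line(q[m]))
q=sel(343,440,225,255,.049,.07); m=abs((q[:,0]-.42))<.012;print('spindle',line(q[m])[:2],q[m][:,1].min(),q[m][:,1].max())
g=sel(408,440,230,252,.058,.07);print('grip',line(g)[:2],g[:,1].min(),g[:,1].max())
for n,(u0,u1,v0,v1,z0,z1) in dict(cradle=(255,310,145,200,.035,.09),restb=(345,405,215,260,.004,.07),standb=(205,285,195,245,.004,.1)).items():
    q=sel(u0,u1,v0,v1,z0,z1); print(n,cv2.minAreaRect((q[:,:2]*1000).astype(np.float32)))
d=sel(276,305,150,195,.066,.09); d=d[abs(d[:,0]-.582)<.02]; print('drumtop',d[:,:2].min(0),d[:,:2].max(0),cv2.minAreaRect((d[:,:2]*1000).astype(np.float32)))
# cylinder axis fit
from scipy.optimize import least_squares
f=lambda p:np.hypot((d[:,0]-p[0]-p[1]*(d[:,1]-.06)),d[:,2]-p[2])-.028
r=least_squares(f,[.582,0,.048],loss='soft_l1',f_scale=.002);print('axis x,slope,z',r.x, 'ang',90-np.degrees(np.arctan(r.x[1])),np.std(f(r.x)))
t=dict(np.load('last_scene.npz')); I=t['color'][205:260,300:360,::-1]
cv2.imwrite('pics/scrop.png',cv2.resize(I,None,fx=10,fy=10,interpolation=cv2.INTER_CUBIC))
```

```text
shaft 256 (array([ 0.42265187, -0.17348207,  0.05371597]), np.float64(87.64845137404751), array([0.04103074, 0.99915788]))
spindle (array([ 0.42056815, -0.21521086,  0.05698968]), np.float64(87.67324887765415)) -0.30594661525545397 -0.09840889399307849
grip (array([ 0.41737723, -0.27963174,  0.06166189]), np.float64(86.48023579548261)) -0.30594661525545397 -0.2534553260906238
cradle ((583.1089477539062, 65.36451721191406), (63.977081298828125, 80.73262023925781), 88.54662322998047)
restb ((422.47454833984375, -176.27972412109375), (116.49121856689453, 155.676025390625), 0.9333715438842773)
standb ((463.92425537109375, 165.14048767089844), (127.53863525390625, 208.17518615722656), 2.2990691661834717)
drumtop [0.56206968 0.03325762] [0.60191531 0.08079325] ((582.3261108398438, 57.820106506347656), (48.34641647338867, 38.9859733581543), 86.18055725097656)
axis x,slope,z [0.58308834 0.08702523 0.04742262] ang 85.02635213318315 0.001735793399487102
```

View pics/scrop.png

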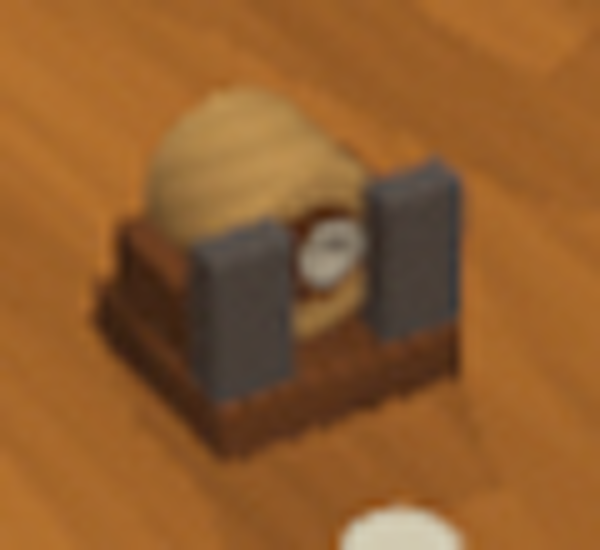

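The scene crop shows the steel-lined bore on the drum's far face at crop (331,252), which is scene pixel (332.6,229.7). It sits to the right of the drum's axis. I'll turn that into an offset and fix the cradle's angle.

Run:
```python
from m import *
s=dict(np.load('last_top.npz')); P=pts(s)
Q=P[145:200,255:312].reshape(-1,3); Q=Q[Q[:,2]>.036]
import scipy.optimize as so
# cradle template: posts+walls footprint vs height model, fit pose (x,y,ang)
def cost(p):
    a=np.radians(p[2]); d=np.array([np.cos(a),np.sin(a)]); n=np.array([-d[1],d[0]])
    t=(Q[:,:2]-p[:2])@d; k=abs((Q[:,:2]-p[:2])@n)
    zz=Q[:,2]
    # expected height
    h=np.where((abs(t)<25)&(k<28)if 0 else (abs(t)<.025)&(k<.028), .048+np.sqrt(np.maximum(.028**2-k**2,0)),0)
    h=np.where((abs(t)<.022)&(k>=.028)&(k<.039),.046,h)
    h=np.where((t>=.0255)&(k>.015)&(k<.040),.068,h)
    return np.minimum(abs(zz-h),.02).mean()
best=so.differential_evolution(cost,[(.573,.593),(.047,.067),(80,95)],seed=1,popsize=20,tol=1e-8)
print(best.x,best.fun)
for a in range(82,93): 
    r=so.differential_evolution(lambda p:cost([p[0],p[1],a]),[(.573,.593),(.047,.067)],seed=1,tol=1e-6,maxiter=30); print(a,r.x.round(4),round(r.fun*1000,3))
posts=Q[(Q[:,1]>.083)&(Q[:,2]>.055)]
for sg in(-1,1):
    q=posts[(posts[:,0]-.583)*sg>.01]; print('post',q.mean(0),q.min(0),q.max(0))
for sg in(-1,1):
    q=Q[((Q[:,0]-.583)*sg>.030)&(Q[:,1]<.078)&(Q[:,2]<.052)&(Q[:,2]>.04)]; print('wall',len(q),line(q)[:2])
t=dict(np.load('last_scene.npz')); T=rot(t['attitude']); o=t['origin']
x,y,a=best.x; d=np.array([np.cos(np.radians(a)),np.sin(np.radians(a)),0]); c=np.array([x,y,.048])
for (u,v) in[(332.65,229.75)]:
    r=T@np.array([(u-t['cx'])/t['fx'],-(v-t['cy'])/t['fy'],-1]); k=((c+d*.025-o)@d)/(r@d); p=o+k*r
    e=p-c; n=np.array([-d[1],d[0],0]); print('bore',p,'off along n(left)',e@n,'z',e[2])
# scene posts check
S=pts(t); q=S[205:260,300:360].reshape(-1,3); q=q[(q[:,2]>.062)&(q[:,1]>.078)&(q[:,2]<.075)]
for sg in(-1,1):
    w=q[(q[:,0]-.583)*sg>.01]; print('scene post',len(w),w.mean(0),w.min(0),w.max(0))
D=S[205:260,300:360].reshape(-1,3);D=D[(D[:,2]>.069)&(D[:,1]<.076)];print('scene drum top',D.mean(0),D.min(0),D.max(0))
```

```text
[5.82953554e-01 5.84033492e-02 8.77182627e+01] 0.0023541771858292303
82 [0.5818 0.0573] 3.628
83 [0.5822 0.0586] 3.428
84 [0.5824 0.0582] 3.137
85 [0.5829 0.058 ] 2.878
86 [0.5826 0.0575] 2.645
87 [0.5828 0.058 ] 2.46
88 [0.5829 0.058 ] 2.439
89 [0.5834 0.0578] 2.606
90 [0.5835 0.058 ] 2.77
91 [0.5836 0.0576] 3.035
92 [0.584 0.058] 3.224
post [0.55624485 0.09129326 0.06697033] [0.54353287 0.08317226 0.05868297] [0.56886842 0.09789695 0.071556  ]
post [0.6108191  0.08978561 0.06725769] [0.59362384 0.08318224 0.05916173] [0.62407028 0.09684226 0.07216461]
wall 56 (array([0.54798198, 0.05676881, 0.04577311]), np.float64(87.7466651953777))
wall 53 (array([0.61776348, 0.05766889, 0.04619767]), np.float64(88.62078719540332))
bore [0.58000003 0.08354087 0.04736984] off along n(left) 0.003951985728112263 z -0.0006301639959021693
scene post 49 [0.56059799 0.0912415  0.06712288] [0.54574412 0.08019105 0.06246296] [0.57259293 0.10081634 0.07299291]
scene post 54 [0.61175873 0.08818281 0.0673342 ] [0.59354701 0.07873233 0.06245459] [0.62788048 0.09623414 0.07466489]
scene drum top [0.58840252 0.05442206 0.07354741] [0.56538878 0.03243059 0.06902553] [0.60568957 0.07500383 0.07771534]
```

Request:
{"op": "servo_tool", "data": {
  "plan": [
    [1,[-0.03,-0.04,0.02],-0.022],
    [1,[-0.065,-0.085,0.04],-0.045],
    [1,[-0.1,-0.13,0.06],-0.068],
    [1,[-0.13,-0.17,0.08],-0.091],
    [1,[-0.16,-0.21,0.09],-0.114],
    [1,[-0.18,-0.235,0.1],-0.137],
    [1,[-0.1944,-0.2526,0.105],-0.16],
    [1,[-0.1944,-0.2526,0.11],-0.1695],
    [1,[-0.1944,-0.2526,0.11],-0.1695],
    [1,[-0.1944,-0.2526,0.11],-0.1695]
  ]
}}

```text
time_s: 1.1
tool_pos: [0.4188, -0.2718, 0.1127]
eef_rot: [1.0, -0.021, -0.0, -0.0]
ft_force: [-0.2, -0.1, -0.1]
grip_width: 0.0879
```

```bash
cat >> m.py <<'E'
def go(x,y,z,spin_deg,cmd=None):
    """shift/turn in tool axes; spin_deg = wanted spindle heading (tool x = spin-90)"""
    o=manip.observe(); M=R.from_quat(o['eef_rot']).as_matrix(); p=o['tool_pos'] if cmd is None else np.array(cmd)
    yaw=np.degrees(np.arctan2(M[1,0],M[0,0])); dy=(spin_deg-90-yaw+180)%360-180
    print('pos',p.round(4),'yaw',yaw.round(2),'shift',(M.T@(np.array([x,y,z])-p)).round(4),'turn',(-dy/360).round(4),'F',o['ft_force'].round(2),'T',o['ft_torque'].round(3),'w',o['grip_width'].round(4),'t',round(o['time_s'],2))
E
python3 - <<'E'
from m import *
go(.4185,-.2715,.031,87.65)
s=snap('top'); cv2.imwrite('pics/t2.png',cv2.resize(s['color'][190:290,340:470,::-1],None,fx=6,fy=6,interpolation=cv2.INTER_CUBIC))
E
```

```text
Traceback (most recent call last):
  File "m.py", line 8, in go
    print('pos',p.round(4),'yaw',yaw.round(2),'shift',(M.T@(np.array([x,y,z])-p)).round(4),'turn',(-dy/360).round(4),'F',o['ft_force'].round(2),'T',o['ft_torque'].round(3),'w',o['grip_width'].round(4),'t',round(o['time_s'],2))
                                                                                                                                                                                ^^^^^^^^^^^^^^^^^^^^^
AttributeError: 'float' object has no attribute 'round'
```

Request:
{"op": "servo_tool", "data": {
  "plan": [
    [1,[0,0,0.04],0],
    [1,[0,0,0.072],0],
    [1,[0,0,0.0815],0],
    [1,[0,0,0.0815],0],
    [1,[0,0,0.0815],0],
    [-1,[0,0,0.0815],0],
    [-1,[0,0,0.0815],0],
    [-1,[0,0,0.0815],0],
    [-1,[0,0,0.0815],0],
    [-1,[0,0,0.0815],0],
    [-1,[0,0,0.0815],0],
    [-1,[0,0,0.0815],0]
  ],
  "newtons": 55
}}

```text
time_s: 2.3
tool_pos: [0.4188, -0.2716, 0.0312]
eef_rot: [1.0, -0.02, -0.0, -0.0]
ft_force: [-0.4, 0.6, 0.0]
grip_width: 0.0353
```

```bash
sed -i "s/o\['grip_width'\].round(4)/round(float(o['grip_width']),4)/" m.py
python3 - <<'E'
from m import *
go(.4185,-.2715,.12,87.65)
E
```

```text
pos [ 0.4188 -0.2716  0.0312] yaw -2.35 shift [-0.0003 -0.0001 -0.0888] turn 0.0 F [-0.35  0.61  0.04] T [-0.024 -0.05   0.026] w 0.0353 t 2.3
```

Request:
{"op": "servo_tool", "data": {
  "plan": [
    [-1,[0,0,0],0],
    [-1,[0,0,0],0],
    [-1,[0,0,0],0],
    [-1,[0,0,0],0],
    [-1,[0,0,0],0],
    [-1,[0,0,0],0],
    [-1,[0,0,-0.02],0],
    [-1,[0,0,-0.05],0],
    [-1,[0,0,-0.08],0],
    [-1,[0,0,-0.08],0],
    [-1,[0,0,-0.08],0]
  ]
}}

```text
time_s: 3.4
tool_pos: [0.4195, -0.272, 0.1115]
eef_rot: [1.0, -0.021, 0.001, 0.001]
ft_force: [0.2, -0.3, -0.9]
grip_width: 0.0199
```

Run:
```python
from m import *
go(.583-.006,-.2,.12,87.8)
s=snap('top'); P=pts(s)
Q=P[150:300,300:460].reshape(-1,3); Q=Q[(Q[:,2]>.1)&(Q[:,2]<.15)&(Q[:,1]>-.235)&(abs(Q[:,0]-.42)<.025)]
print(len(Q),line(Q)[:2],Q[:,1].max()); 
for y in np.arange(-.23,-.08,.02):
    q=Q[abs(Q[:,1]-y)<.01]; print(round(y,2),len(q),q.mean(0).round(4) if len(q) else '')
cv2.imwrite('pics/t3.png',cv2.resize(s['color'][190:290,320:470,::-1],None,fx=5,fy=5,interpolation=cv2.INTER_CUBIC))
```

```text
pos [ 0.4195 -0.272   0.1115] yaw -2.35 shift [ 0.1544 -0.0784 -0.0083] turn -0.0004 F [ 0.18 -0.31 -0.88] T [-0.105 -0.057 -0.016] w 0.0199 t 3.4
247 (array([ 0.42435319, -0.16604029,  0.13461748]), np.float64(87.74324955503762)) -0.09839819463883713
-0.23 26 [ 0.4223 -0.2273  0.1346]
-0.21 36 [ 0.4224 -0.2093  0.1341]
-0.19 37 [ 0.4236 -0.1902  0.1348]
-0.17 34 [ 0.424  -0.1696  0.1344]
-0.15 39 [ 0.425  -0.1505  0.1349]
-0.13 33 [ 0.4253 -0.1298  0.135 ]
-0.11 39 [ 0.4269 -0.1106  0.1346]
-0.09 3 [ 0.426  -0.0985  0.1347]
```

View pics/t3.png

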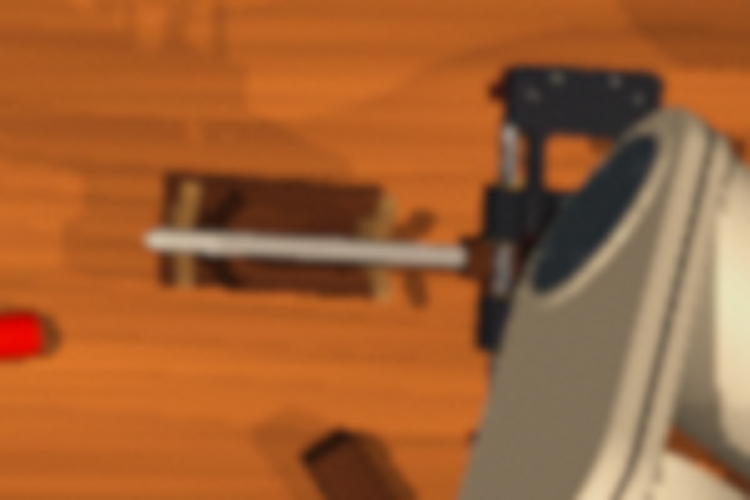

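The spindle is held level and square, with its tip at crop (150,238). Now I'll move it to just in front of the bore.

Request:
{"op": "servo_tool", "data": {
  "plan": [
    [-1,[0.03,-0.026,0],0],
    [-1,[0.065,-0.056,0],0],
    [-1,[0.1,-0.086,0],0],
    [-1,[0.13,-0.112,0],0],
    [-1,[0.1438,-0.124,0],0],
    [-1,[0.1438,-0.124,0.02],0],
    [-1,[0.1438,-0.124,0.05],0],
    [-1,[0.1438,-0.124,0.075],0],
    [-1,[0.1438,-0.124,0.082],0],
    [-1,[0.1438,-0.124,0.082],0],
    [-1,[0.1438,-0.124,0.082],0],
    [-1,[0.1438,-0.124,0.082],0]
  ]
}}

```text
time_s: 4.65
tool_pos: [0.5683, -0.1541, 0.0303]
eef_rot: [1.0, -0.021, 0.001, 0.0]
ft_force: [-0.2, 0.6, -1.1]
grip_width: 0.0194
```

```bash
cat > look.py <<'E'
from m import *
import sys
go(.5683,-.154,.0293,87.8)
s=snap('top'); P=pts(s)
Q=P[150:300,250:460].reshape(-1,3); Q=Q[(Q[:,2]>.04)&(Q[:,2]<.075)&(Q[:,1]>-.11)&(Q[:,1]<.024)&(abs(Q[:,0]-.572)<.02)]
c,a,d=line(Q); print('shaft cam',len(Q),c.round(4),a.round(2),'tip y',Q[:,1].max().round(4),'x at y=.033',(c[0]+d[0]/d[1]*(.033-c[1])).round(4))
if len(sys.argv)>1:
    I=np.vstack([cv2.resize(s['color'][140:220,255:385,::-1],(780,480),interpolation=cv2.INTER_CUBIC)]); cv2.imwrite(sys.argv[1],I)
E
python3 look.py
```

```text
pos [ 0.5683 -0.1541  0.0303] yaw -2.36 shift [-0.     -0.0001  0.001 ] turn -0.0004 F [-0.24  0.6  -1.1 ] T [-0.097 -0.109 -0.   ] w 0.0194 t 4.65
shaft cam 201 [ 0.5728 -0.0448  0.0536] 87.47 tip y 0.0209 x at y=.033 0.5762
```

Request:
{"op": "servo_tool", "data": {
  "plan": [
    [-1,[0,-0.003,0.001],0],
    [-1,[0,-0.006,0.001],0],
    [-1,[0,-0.009,0.001],0],
    [-1,[0,-0.009,0.001],0]
  ]
}}

```text
time_s: 5.1
tool_pos: [0.568, -0.1442, 0.0283]
eef_rot: [1.0, -0.02, 0.0, -0.0]
ft_force: [-0.9, 0.0, -1.4]
grip_width: 0.0198
```

Request:
{"op": "servo_tool", "data": {
  "plan": [
    [-1,[0,-0.001,0],0],
    [-1,[0,-0.002,0],0],
    [-1,[0,-0.003,0],0],
    [-1,[0,-0.003,0],0]
  ]
}}

```text
time_s: 5.5
tool_pos: [0.5681, -0.1415, 0.0281]
eef_rot: [1.0, -0.02, -0.0, -0.0]
ft_force: [-0.2, -0.2, -0.6]
grip_width: 0.0196
```

Request:
{"op": "servo_tool", "data": {
  "plan": [
    [-1,[0,-0.001,0],0],
    [-1,[0,-0.002,0],0],
    [-1,[0,-0.002,0],0]
  ]
}}

```text
time_s: 5.8
tool_pos: [0.5681, -0.1395, 0.0282]
eef_rot: [1.0, -0.02, -0.0, -0.0]
ft_force: [0.5, -1.2, -1.2]
grip_width: 0.0198
```

Request:
{"op": "servo_tool", "data": {
  "plan": [
    [-1,[0.0007,-0.001,-0.0008],0],
    [-1,[0.0007,-0.002,-0.0008],0],
    [-1,[0.0007,-0.002,-0.0008],0]
  ]
}}

```text
time_s: 6.1
tool_pos: [0.569, -0.1376, 0.029]
eef_rot: [1.0, -0.02, 0.0, -0.0]
ft_force: [0.7, -0.2, -0.9]
grip_width: 0.0198
```

Request:
{"op": "servo_tool", "data": {
  "plan": [
    [-1,[0,-0.001,0],0],
    [-1,[0,-0.002,0],0],
    [-1,[0,-0.002,0],0]
  ]
}}

```text
time_s: 6.4
tool_pos: [0.569, -0.1356, 0.0289]
eef_rot: [1.0, -0.02, -0.0, -0.0]
ft_force: [0.5, -0.2, -1.4]
grip_width: 0.0196
```

Request:
{"op": "servo_tool", "data": {
  "plan": [
    [-1,[0,-0.001,0],0],
    [-1,[0,-0.002,0],0],
    [-1,[0,-0.002,0],0]
  ]
}}

```text
time_s: 6.7
tool_pos: [0.5691, -0.1336, 0.0289]
eef_rot: [1.0, -0.02, -0.0, -0.0]
ft_force: [0.5, -0.1, -2.0]
grip_width: 0.0195
```

Request:
{"op": "servo_tool", "data": {
  "plan": [
    [-1,[0,-0.002,0],0],
    [-1,[0,-0.004,0],0],
    [-1,[0,-0.005,0],0],
    [-1,[0,-0.005,0],0]
  ]
}}

```text
time_s: 7.1
tool_pos: [0.5693, -0.1285, 0.029]
eef_rot: [1.0, -0.02, -0.0, -0.0]
ft_force: [0.3, -0.1, -2.0]
grip_width: 0.02
```

```bash
python3 look.py pics/t4.png
```

```text
pos [ 0.5693 -0.1285  0.029 ] yaw -2.34 shift [ 0.      0.0255 -0.0003] turn -0.0004 F [ 0.35 -0.06 -1.96] T [-0.193 -0.084  0.013] w 0.02 t 7.1
shaft cam 157 [ 0.5735 -0.0263  0.052 ] 87.54 tip y 0.0234 x at y=.033 0.5761
```

View pics/t4.png

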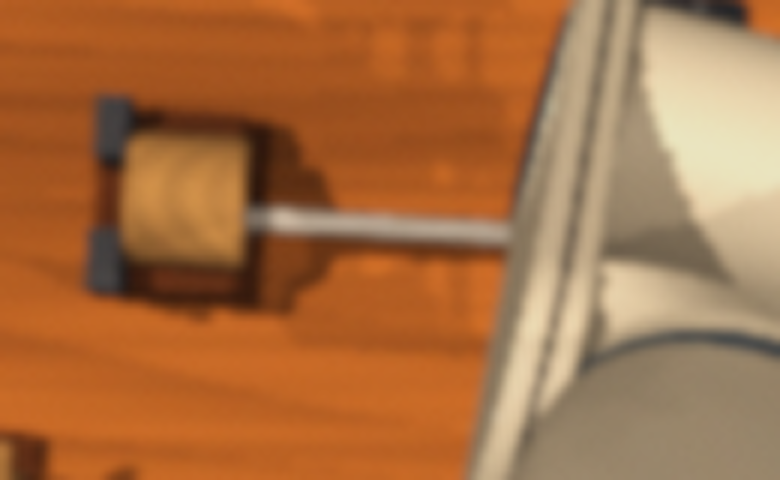

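The shaft has gone in at the drum's right face, crop (250,218), with no axial force. A slight down-load suggests lowering by about 1 mm. I'll feed it on through.

Request:
{"op": "servo_tool", "data": {
  "plan": [
    [-1,[0,-0.003,0.0008],0],
    [-1,[0,-0.007,0.0008],0],
    [-1,[0,-0.011,0.0008],0],
    [-1,[0,-0.015,0.0008],0],
    [-1,[0,-0.015,0.0008],0]
  ]
}}

```text
time_s: 7.65
tool_pos: [0.5699, -0.1131, 0.0282]
eef_rot: [1.0, -0.02, -0.0, -0.0]
ft_force: [0.1, 0.7, -1.5]
grip_width: 0.0199
```

Request:
{"op": "servo_tool", "data": {
  "plan": [
    [-1,[0,-0.004,0],0],
    [-1,[0,-0.008,0],0],
    [-1,[0,-0.012,0],0],
    [-1,[0,-0.015,0],0],
    [-1,[0,-0.015,0],0]
  ]
}}

```text
time_s: 8.15
tool_pos: [0.5705, -0.0983, 0.0282]
eef_rot: [1.0, -0.02, -0.0, -0.0]
ft_force: [-1.3, -0.5, -1.2]
grip_width: 0.0198
```

```bash
python3 look.py
```

```text
pos [ 0.5705 -0.0983  0.0282] yaw -2.32 shift [ 0.      0.0558 -0.0011] turn -0.0003 F [-1.3 -0.5 -1.2] T [-0.072 -0.083 -0.013] w 0.0198 t 8.15
shaft cam 98 [ 0.5744 -0.007   0.0512] 87.69 tip y 0.0236 x at y=.033 0.576
```

Request:
{"op": "servo_tool", "data": {
  "plan": [
    [-1,[0,-0.005,0],0],
    [-1,[0,-0.01,0],0],
    [-1,[0,-0.015,0],0],
    [-1,[0,-0.02,0],0],
    [-1,[0,-0.02,0],0]
  ]
}}

```text
time_s: 8.7
tool_pos: [0.5714, -0.078, 0.0282]
eef_rot: [1.0, -0.02, -0.0, -0.0]
ft_force: [0.3, 1.2, -0.9]
grip_width: 0.0193
```

Request:
{"op": "servo_tool", "data": {
  "plan": [
    [-1,[0,-0.005,0],0],
    [-1,[0,-0.01,0],0],
    [-1,[0,-0.015,0],0],
    [-1,[0,-0.02,0],0],
    [-1,[0,-0.025,0],0],
    [-1,[0,-0.03,0],0],
    [-1,[0,-0.03,0],0],
    [-1,[0,-0.03,0],0]
  ]
}}

```text
time_s: 9.5
tool_pos: [0.5726, -0.0486, 0.0282]
eef_rot: [1.0, -0.02, 0.0, 0.0]
ft_force: [-0.2, 0.5, -0.3]
grip_width: 0.0196
```

Run:
```python
from m import *
go(.583,-.05,.09,87.8)
s=snap('top'); P=pts(s)
Q=P[140:210,230:290].reshape(-1,3); q=Q[(Q[:,2]>.035)&(Q[:,1]>.097)&(abs(Q[:,0]-.58)<.02)]
print(len(q),q.mean(0),q.max(0)); D=Q[(Q[:,2]>.07)&(Q[:,1]<.083)]; print('drum',D.mean(0),D.min(0),D.max(0))
```

```text
pos [ 0.5726 -0.0486  0.0282] yaw -2.33 shift [ 0.0104  0.0009 -0.0618] turn -0.0004 F [-0.17  0.54 -0.28] T [-0.083 -0.137  0.02 ] w 0.0196 t 9.5
47 [0.57762625 0.11026896 0.05291173] [0.58279614 0.12543926 0.07250966]
drum [0.58312376 0.06486831 0.07408041] [0.56373649 0.04761924 0.07005169] [0.60184386 0.0827499  0.07894473]
```

Request:
{"op": "servo_tool", "data": {
  "plan": [
    [-1,[0,0,0],0],
    [-1,[0,0,-0.002],0],
    [-1,[0,0,-0.004],0],
    [-1,[0,0,-0.007],0],
    [-1,[0,0,-0.01],0],
    [-1,[0,0,-0.015],0],
    [-1,[0,0,-0.02],0],
    [-1,[0,0,-0.02],0],
    [-1,[0,0,-0.02],0]
  ],
  "newtons": 60
}}

```text
time_s: 10.45
tool_pos: [0.5727, -0.0488, 0.0484]
eef_rot: [1.0, -0.02, 0.0, 0.0]
ft_force: [0.5, 0.1, -3.7]
grip_width: 0.0198
```

```bash
cat > l2.py <<'E'
from m import *
import sys
go(.583,-.05,.123,87.8)
s=snap('top'); P=pts(s); o=manip.observe()
ax=o['tool_pos'][2]+.0187; M=R.from_quat(o['eef_rot']).as_matrix(); d=-M[:2,1]; n=np.array([-d[1],d[0]])
A=P.reshape(-1,3); r=A[:,:2]-o['tool_pos'][:2]; t=r@d; k=r@n
for t0 in np.arange(.03,.18,.01):
    q=(abs(t-t0)<.005)&(abs(k)<.006)&(abs(A[:,2]-ax)<.045); print(round(t0,2),q.sum(),'z-ax',np.median(A[q,2]-ax).round(4),'k',np.median(k[q]).round(4), end=' | ')
w=(abs(k)<.04)&(A[:,2]>ax+.009)&(A[:,2]<ax+.05)&(t>.06); print('\ndrum along',np.percentile(t[w],[1,99]).round(4),'k',np.percentile(k[w],[1,99]).round(4),'tip t',t[(abs(k)<.01)&(abs(A[:,2]-ax)<.012)].max().round(4))
if len(sys.argv)>1:
    z=snap('scene'); cv2.imwrite(sys.argv[1],np.hstack([cv2.resize(z['color'][160:280,280:430,::-1],None,fx=4,fy=4,interpolation=cv2.INTER_CUBIC)]))
E
python3 l2.py pics/s5.png
```

```text
pos [ 0.5727 -0.0488  0.0484] yaw -2.34 shift [ 0.0104  0.0008 -0.0746] turn -0.0004 F [ 0.53  0.15 -3.74] T [-0.425 -0.047 -0.082] w 0.0198 t 10.45
0.03 0 z-ax nan k nan | 0.04 0 z-ax nan k nan | 0.05 3 z-ax 0.0035 k 0.0017 | 0.06 0 z-ax nan k nan | 0.07 0 z-ax nan k nan | 0.08 15 z-ax 0.0076 k 0.0005 | 0.09 21 z-ax 0.0204 k 0.0007 | 0.1 18 z-ax 0.0217 k 0.0002 | 0.11 20 z-ax 0.0214 k -0.0005 | 0.12 19 z-ax 0.0217 k 0.0003 | 0.13 19 z-ax 0.0204 k 0.0007 | 0.14 17 z-ax 0.0036 k 0.0 | 0.15 16 z-ax 0.0037 k -0.0007 | 0.16 16 z-ax 0.0041 k -0.0001 | 0.17 13 z-ax 0.0045 k -0.0005 | 
drum along [0.0833 0.4682] k [-0.039   0.0201] tip t 0.4445
  return _methods._mean(a, axis=axis, dtype=dtype,
  ret = ret.dtype.type(ret / rcount)
```

View pics/s5.png

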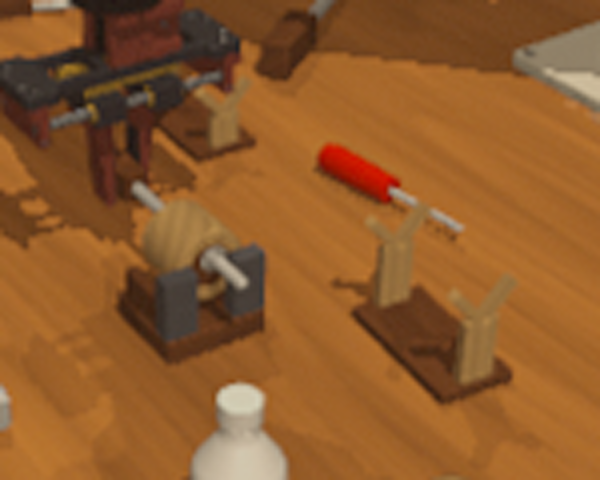

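The drum hangs level on the shaft, clear of its seat at crop (190,240). The stand is at (430,310) and empty. Next: raise it fully, then carry it over.

Request:
{"op": "servo_tool", "data": {
  "plan": [
    [-1,[0,0,-0.004],0],
    [-1,[0,0,-0.012],0],
    [-1,[0,0,-0.022],0],
    [-1,[0,0,-0.034],0],
    [-1,[0,0,-0.046],0],
    [-1,[0,0,-0.058],0],
    [-1,[0,0,-0.068],0],
    [-1,[0,0,-0.075],0],
    [-1,[0,0,-0.077],0],
    [-1,[0,0,-0.077],0]
  ]
}}

```text
time_s: 11.55
tool_pos: [0.5726, -0.0488, 0.1254]
eef_rot: [1.0, -0.021, 0.0, 0.0]
ft_force: [1.2, -0.7, -4.0]
grip_width: 0.0198
```

Request:
{"op": "servo_tool", "data": {
  "plan": [
    [-1,[-0.003,-0.003,0],0],
    [-1,[-0.008,-0.008,0],0.001],
    [-1,[-0.016,-0.015,0],0.002],
    [-1,[-0.026,-0.024,0],0.003],
    [-1,[-0.037,-0.034,0],0.004],
    [-1,[-0.048,-0.045,0],0.005],
    [-1,[-0.06,-0.056,0],0.006],
    [-1,[-0.072,-0.067,0],0.007],
    [-1,[-0.084,-0.078,0],0.008],
    [-1,[-0.096,-0.089,0],0.009],
    [-1,[-0.107,-0.099,0],0.01],
    [-1,[-0.116,-0.108,0],0.011],
    [-1,[-0.124,-0.115,0],0.012],
    [-1,[-0.129,-0.12,0],0.0125],
    [-1,[-0.1318,-0.1222,0],0.0125],
    [-1,[-0.1318,-0.1222,0],0.0125],
    [-1,[-0.1318,-0.1222,0],0.0125]
  ]
}}

```text
time_s: 13.25
tool_pos: [0.4463, 0.0786, 0.1252]
eef_rot: [0.998, -0.06, 0.0, -0.0]
ft_force: [0.1, -0.0, -3.4]
grip_width: 0.0196
```

```bash
sed -i 's/^go.*/go(.446,.0787,.0533,83.15)/' l2.py; python3 l2.py 2>/dev/null
python3 - <<'E'
from m import *
s=dict(np.load('last_top.npz')); P=pts(s); o=manip.observe(); M=R.from_quat(o['eef_rot']).as_matrix(); d=-M[:2,1]; n=np.array([-d[1],d[0]])
A=P.reshape(-1,3); r=A[:,:2]-o['tool_pos'][:2]; t=r@d;k=r@n
for lo,hi in((.03,.08),(.13,.17)):
    w=(t>lo)&(t<hi)&(abs(k)<.035)&(A[:,2]>.06)&(A[:,2]<.1); print('upright',w.sum(),t[w].mean().round(4),'k',k[w].min().round(4),k[w].max().round(4))
cv2.imwrite('pics/t6.png',cv2.resize(s['color'][160:280,190:350,::-1],None,fx=4,fy=4,interpolation=cv2.INTER_CUBIC))
E
```

```text
pos [0.4463 0.0786 0.1252] yaw -6.85 shift [-0.0004 -0.      0.0719] turn -0.0 F [ 0.08 -0.   -3.44] T [-0.409 -0.013 -0.018] w 0.0196 t 13.25
0.03 0 z-ax nan k nan | 0.04 0 z-ax nan k nan | 0.05 0 z-ax nan k nan | 0.06 0 z-ax nan k nan | 0.07 0 z-ax nan k nan | 0.08 0 z-ax nan k nan | 0.09 0 z-ax nan k nan | 0.1 0 z-ax nan k nan | 0.11 0 z-ax nan k nan | 0.12 0 z-ax nan k nan | 0.13 0 z-ax nan k nan | 0.14 14 z-ax 0.0042 k 0.0002 | 0.15 21 z-ax 0.0037 k -0.0003 | 0.16 17 z-ax 0.0045 k -0.0011 | 0.17 15 z-ax 0.0035 k -0.0001 | 
drum along [0.1007 0.1593] k [-0.0261 -0.0025] tip t 0.1741<stdin>:5: RuntimeWarning: Mean of empty slice.
  ret = ret.dtype.type(ret / rcount)
Traceback (most recent call last):
ValueError: zero-size array to reduction operation minimum which has no identity
```

Run:
```python
from m import *
z=snap('scene'); cv2.imwrite('pics/s6.png',cv2.resize(z['color'][150:290,310:470,::-1],None,fx=4,fy=4,interpolation=cv2.INTER_CUBIC))
P=pts(z); o=manip.observe(); M=R.from_quat(o['eef_rot']).as_matrix(); d=-M[:2,1]; n=np.array([-d[1],d[0]])
A=P.reshape(-1,3); r=A[:,:2]-o['tool_pos'][:2]; t=r@d;k=r@n; ax=.144
w=(abs(k)<.045)&(A[:,2]>ax-.04)&(A[:,2]<ax+.04)&(t>.03)&(t<.2)
for lo in np.arange(.03,.19,.01):
    q=w&(abs(t-lo)<.005); print(round(lo,2),q.sum(),A[q,2].min().round(3) if q.any() else '',A[q,2].max().round(3) if q.any() else '',k[q].mean().round(4) if q.any() else '',end=' | ')
for lo,hi in((.03,.08),(.135,.175)):
    q=(t>lo)&(t<hi)&(abs(k)<.035)&(A[:,2]>.06)&(A[:,2]<.1); print('\nupright',q.sum(),t[q].mean().round(4),'k',k[q].min().round(4),k[q].max().round(4))
```

```text
0.03 4 0.147 0.149 -0.0047 | 0.04 10 0.142 0.149 -0.0049 | 0.05 9 0.142 0.15 -0.0041 | 0.06 6 0.145 0.149 -0.0044 | 0.07 0    | 0.08 21 0.131 0.166 -0.0178 | 0.09 57 0.127 0.166 -0.0187 | 0.1 48 0.126 0.167 -0.0183 | 0.11 62 0.118 0.167 -0.0191 | 0.12 59 0.127 0.166 -0.0184 | 0.13 239 0.109 0.167 -0.0078 | 0.14 10 0.143 0.151 -0.0038 | 0.15 13 0.141 0.15 -0.0045 | 0.16 12 0.144 0.15 -0.0037 | 0.17 10 0.142 0.15 -0.0035 | 0.18 0    | 
upright 59 0.055 k -0.0274 0.0135

upright 84 0.1551 k -0.0257 0.0236
```

View pics/s6.png

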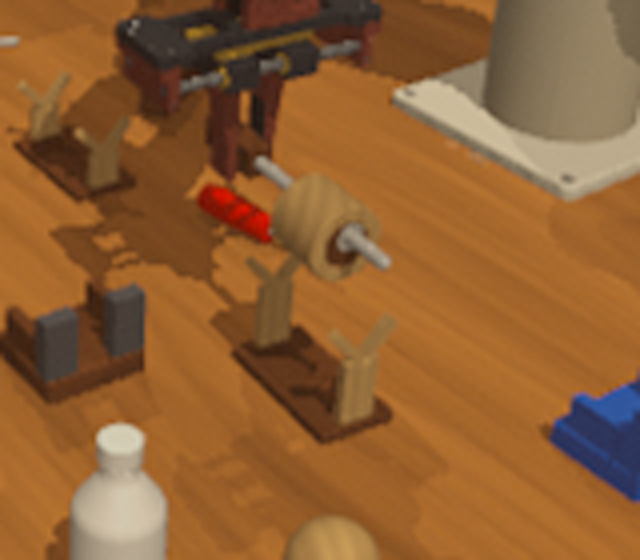

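The drum (320,225) hangs above the stand with its centre midway between the uprights (about 0.107 against 0.105 m). Lowering now.

Request:
{"op": "servo_tool", "data": {
  "plan": [
    [-1,[0,0,0.004],0],
    [-1,[0,0,0.01],0],
    [-1,[0,0,0.018],0],
    [-1,[0,0,0.027],0],
    [-1,[0,0,0.036],0],
    [-1,[0,0,0.045],0],
    [-1,[0,0,0.053],0],
    [-1,[0,0,0.06],0],
    [-1,[0,0,0.064],0],
    [-1,[0,0,0.066],0],
    [-1,[0,0,0.066],0]
  ]
}}

```text
time_s: 14.45
tool_pos: [0.4459, 0.0787, 0.059]
eef_rot: [0.998, -0.06, -0.0, 0.0]
ft_force: [0.3, -0.4, -3.6]
grip_width: 0.0198
```

Request:
{"op": "servo_tool", "data": {
  "plan": [
    [-1,[0,0,0.001],0],
    [-1,[0,0,0.002],0],
    [-1,[0,0,0.003],0],
    [-1,[0,0,0.004],0],
    [-1,[0,0,0.004],0]
  ]
}}

```text
time_s: 14.95
tool_pos: [0.4459, 0.0787, 0.0551]
eef_rot: [0.998, -0.06, -0.0, 0.0]
ft_force: [0.1, 0.3, -3.9]
grip_width: 0.0199
```

Request:
{"op": "servo_tool", "data": {
  "plan": [
    [-1,[0,0,0.0005],0],
    [-1,[0,0,0.001],0],
    [-1,[0,0,0.0015],0],
    [-1,[0,0,0.0015],0]
  ]
}}

```text
time_s: 15.35
tool_pos: [0.4459, 0.0787, 0.0536]
eef_rot: [0.998, -0.06, -0.0, 0.0]
ft_force: [-0.2, -0.7, -3.3]
grip_width: 0.0196
```

```bash
python3 -c "
from m import *
go(.446,.0787,.0533,83.15)"
```

```text
pos [0.4459 0.0787 0.0536] yaw -6.85 shift [0.0001 0.     0.0003] turn 0.0 F [-0.18 -0.72 -3.32] T [-0.385 -0.017 -0.002] w 0.0196 t 15.35
```

Not in contact yet, so I'll keep lowering in small steps.

Request:
{"op": "servo_tool", "data": {
  "plan": [
    [-1,[0,0,0.0005],0],
    [-1,[0,0,0.001],0],
    [-1,[0,0,0.001],0]
  ]
}}

```text
time_s: 15.65
tool_pos: [0.4462, 0.0787, 0.0528]
eef_rot: [0.998, -0.06, 0.0, -0.0]
ft_force: [0.2, 0.2, -1.0]
grip_width: 0.0195
```

Request:
{"op": "servo_tool", "data": {
  "plan": [
    [-1,[0,0,0.0005],0],
    [-1,[0,0,0.0007],0],
    [-1,[0,0,0.0007],0]
  ]
}}

```text
time_s: 15.95
tool_pos: [0.4463, 0.0787, 0.0524]
eef_rot: [0.998, -0.06, 0.0, -0.0]
ft_force: [-0.1, -1.4, 5.1]
grip_width: 0.0198
```

```bash
python3 -c "
from m import *
go(.446,.0787,.0533,83.15)"
```

```text
pos [0.4463 0.0787 0.0524] yaw -6.85 shift [-0.0003  0.0001 -0.0009] turn 0.0 F [-0.07 -1.36  5.13] T [-0.116 -0.027  0.111] w 0.0198 t 15.95
```

Seated: Fz went from -3.5 to +5 N. I'll ease off slightly, then open and rise.

Request:
{"op": "servo_tool", "data": {
  "plan": [
    [-1,[0,0,-0.0005],0],
    [-1,[0,0,-0.0005],0],
    [-0.4,[0,0,-0.0005],0],
    [-0.2,[0,0,-0.0005],0],
    [0,[0,0,-0.0005],0],
    [0,[0,0,-0.0005],0],
    [0,[0,0,-0.0005],0],
    [0,[0,0,-0.0005],0],
    [0,[0,0,-0.0005],0],
    [0,[0,0,-0.0005],0]
  ]
}}

```text
time_s: 16.95
tool_pos: [0.4459, 0.0787, 0.0525]
eef_rot: [0.998, -0.06, -0.0, -0.0]
ft_force: [-0.8, 0.2, -0.4]
grip_width: 0.0438
```

Request:
{"op": "servo_tool", "data": {
  "plan": [
    [0,[0,0,0],0],
    [0,[0,0,-0.01],0],
    [0,[0,0,-0.03],0],
    [0,[0,0,-0.06],0],
    [0,[0,0,-0.1],0],
    [0,[0,0.04,-0.12],0],
    [0,[0,0.08,-0.13],0],
    [0,[0,0.12,-0.13],0],
    [0,[0,0.16,-0.13],0],
    [0,[0,0.2,-0.13],0],
    [0,[0,0.2,-0.13],0],
    [0,[0,0.2,-0.13],0]
  ]
}}

```text
time_s: 18.15
tool_pos: [0.4218, -0.1204, 0.183]
eef_rot: [0.998, -0.061, 0.0, -0.0]
ft_force: [-0.2, 0.4, 0.5]
grip_width: 0.0435
```

Run:
```python
from m import *
go(.446,.0787,.0533,83.15)
z=snap('scene'); s=snap('top'); a=cv2.resize(z['color'][170:270,330:450,::-1],(480,400),interpolation=2); b=cv2.resize(s['color'][190:260,200:314,::-1],(652,400),interpolation=2)
cv2.imwrite('pics/f7.png',cv2.resize(np.hstack([a,b]),(792,280)))
P=pts(s); Q=P[195:250,205:320].reshape(-1,3); Q=Q[(Q[:,2]>.05)]; 
d=Q[Q[:,2]>.091]; print('drum',len(d),d[:,1].min(),d[:,1].max())
for y in np.arange(.05,.27,.02):
    q=Q[(abs(Q[:,1]-y)<.008)&(abs(Q[:,0]-(.4585+.12*(y-.183)))<.005)]; print(round(y,2),len(q),q.mean(0).round(4) if len(q) else '',end=' | ')
```

```text
pos [ 0.4218 -0.1204  0.183 ] yaw -7.0 shift [-0.0003 -0.2006  0.1297] turn -0.0004 F [-0.22  0.39  0.49] T [ 0.005 -0.048 -0.027] w 0.0435 t 18.15
drum 122 0.1608201599591981 0.20957081458322396
0.05 28 [0.4423 0.0511 0.0835] | 0.07 26 [0.4455 0.0708 0.0837] | 0.09 24 [0.4481 0.09   0.084 ] | 0.11 22 [0.4503 0.11   0.0766] | 0.13 25 [0.452  0.1301 0.0745] | 0.15 22 [0.4546 0.1496 0.076 ] | 0.17 26 [0.4569 0.1701 0.0921] | 0.19 27 [0.4587 0.19   0.0921] | 0.21 23 [0.4614 0.209  0.0877] | 0.23 25 [0.4651 0.2302 0.0747] | 0.25 12 [0.4661 0.2471 0.0754] | 0.27 0  |
```

View pics/f7.png

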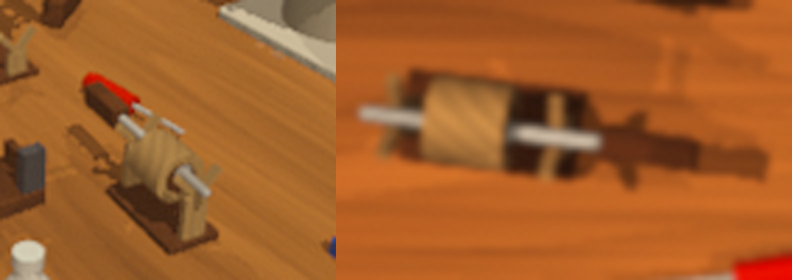

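The pictures show the shaft in both notches, near (360,115) and (550,135), with the drum at (465,120) between the uprights and clear of them. The shaft is level and the gripper is away from everything.

```bash
python3 -c "
from workcell import manip
print(manip.sign_off())"
```

```text
the job is handed in; nothing more can be done
None
```

The drum now hangs on the spindle between the stand's uprights. I let go, moved the arm clear, and handed the job in at about 18 s of the 72 s limit.

- **Threading:** I took the spindle by its wooden grip. The bore's direction could be seen in the scene camera, and the shaft went in on the first try. Force readings stayed within about 2 N of zero.
- **Placing:** I lifted the drum out level and lowered the shaft into both notches. The wrist force showed contact at about 5 N before I released.
- **Last checks:** After release, the cameras showed the shaft level to about 1 mm along its length and lying in both notches. The drum's centre was at y ≈ 0.185, against 0.182 for the middle of the stand, so it is clear of both uprights. The tip sticks out past the far upright, and the gripper is open about 24 cm away.
- **Disagreements:** The two cameras differed by about 2.5 mm on the cradle posts, which I corrected for when locating the bore. The shaft seated about 1 mm lower than the nominal height. One overhead check above the stand gave no result because the arm blocked the view, so I used the scene camera instead.

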